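# Shim the short leg of a footstool until it stops rocking

## Robot

A 6-joint arm with a two-finger parallel gripper is mounted at the origin on the work surface. World frame = base frame: x ahead of the robot, y to its left, z up, the work surface at z = 0. Lengths are in m, angles in degrees, forces in N, time in s.
With the tool pointing down it reaches from about 0.375 to 0.9 m from the base axis. Payload 3.1 kg.
Tool frame: the origin (TCP) lies midway between the tips of the shut fingers; the grasp point (between the pads) lies env.grasp_offset behind it (env.grasp_offset is the distance from the TCP to the grasp point, in m); y points along the fingers, z is the direction in which the jaws open and shut, and the axes are right-handed (so a half turn about y gives the same grasp; the last joint's range is limited). The gripper opens to 87 mm and grips with 3 to 60 N. Pads are 19 mm wide; open, the fingers measure 117 mm over their backs; the gripper's body (75 mm by 190 mm) begins 51 mm behind the grasp point.
Start: joints at [66.664, 30.224, 82.088, -0, 67.689, -10.227], TCP at [0.142, 0.609, 0.223] pointing down, gripper open.
Joint ranges: [-176.69, 176.69], [-43.24, 126.21], [12.49, 139.97], [-82, 262], [0, 151.66], [-163.58, 163.58]. Speed limits (degrees/s): [159.86, 159.86, 180, 180, 180, 180].

## Interface

Orientations are given as a 3x3 rotation matrix whose columns are the frame's x, y, z axes.
In Python, from workcell import env, effector, kin, grab_frame, camera_params, hand_in gives the robot as it stands. Calls block until the motion is done:
- env.reach(position, orientation): joint-space move of the TCP to a pose.
- env.move_straight(position, attitude=None, feed=0.15): straight line of the TCP; attitude=None keeps the orientation; feed is the mean speed in m/s.
- env.goto_joints(angles): joint-space move.
- effector.set_gripper(opening, effort=None): finger opening in m; effort is the grip in N (None keeps the last); returns when the fingers have stopped.
- env.dwell(seconds).
- kin.ik(position, orientation): joint angles nearest the present ones, or None.
- grab_frame(name): name is "side" or "top"; returns the picture (400x640x3 uint8, red, green, blue); there is no depth.
- camera_params(name): a dict with "mtx" (3x3 intrinsics, pixels), "pose" (4x4, takes a point from camera to world coordinates). Camera axes: x right, y down, z forward; pixel columns grow to the right and rows downward; lengths in m; the calibration is good to about 2 mm. A picture is of the moment at which its call begins. camera_params takes no time and is no camera call.
A pose or a line that the arm cannot do raises env.Unreachable and nothing moves.
- hand_in(): hands the job in, once; it reports no verdict.
Readings, each from a call of its own:
- env.get_t(): time.
- env.get_joint_pos(): joint angles.
- env.get_dq(): joint speeds.
- env.get_joint_torque(): joint torques, N m.
- env.get_ee_pos(): TCP position.
- env.get_eef_rot(): TCP orientation.
- env.get_ft_force(): force on the tool from outside, world axes, zero at the start.
- env.get_moment(): the same for the moment, N m.
- env.get_width(): finger opening in m.
Only numpy, scipy, OpenCV 4.12 (cv2) and the standard library are available. Lean on these libraries where they do the work, as an engineer would, in place of code of your own. Each camera call takes 0.05 s, during which the arm holds its last target.

## Task

The new footstool rocks because the leg marked with blue tape is too short. With the fingertips only, push the beech wedge thin end first under that leg's foot, with the foot over the middle of the wedge's width, until it is snug and the stool stands level, then press down firmly for a moment on the blue tape mark on the seat above that leg to check that it no longer rocks, and take the hand away. Pick nothing up, go gently on the wedge, do not shove or tip the stool, and leave the other things on the bench alone.

Things in the scene. Friction and masses are not known exactly. Their poses are not given: they have to be found in the camera images.
- stool: loose walnut footstool, about 1.6 kg: round seat 240 mm across, flat top 205 mm up; four splayed legs, feet 135 mm from its middle along its own -x, +x, -y and +y. Origin on the bench under the seat's middle. The leg at -x, banded with blue tape, is 9 mm too short: the stool stands level on the other three, but 1 to 2 N on the seat above that leg makes it rock down about 4 degrees.
- short_foot (a point): centre of the flat round underside (28 mm across) of the short leg's foot, 9 mm above the bench while the stool stands level
- seat_mark (a point): centre of the blue tape mark (30 x 24 mm) on top of the seat, 90 mm from the stool's middle towards the short leg, 205 mm up: press straight down here to test; about 10 N is enough
- wedge: loose beech wedge, about 60 g, 110 mm long, 46 mm wide, lying flat. Origin at the centre of its underside; x points from the head (20 mm thick, at x = -55 mm) to the thin end (2 mm thick, at x = +55 mm), the top slopes evenly; its weight is centred at x = -15 mm. It lies near the short foot, thin end roughly towards it but off line and askew.
- wedge_head (a point): centre of the wedge's head, its 46 x 20 mm end face, 10 mm up. The wedge meets the foot when the foot's centre is 81 mm ahead of the head (29 mm in from the thin end); from there the push needed climbs quickly past 5 N; pushing much farther lifts or shifts the stool
- offcut: loose walnut packing piece, 70 x 42 x 16 mm high; a bystander; origin under its middle
- sanding_block: loose ash sanding block with cork sole, 110 x 62 x 34 mm high; a bystander; origin under its middle
- mallet: round beech carver's mallet standing on its head, head 86 mm across, 240 mm tall; a bystander; origin under its middle
- wax_tin: round brass wax tin with brown lid, 86 mm across, 46 mm tall; a bystander; origin under its middle
- glue_bottle: cream glue bottle with orange cap, 64 mm across, 170 mm tall; a bystander; origin under its middle
- try_square: try square lying flat, dark stock 110 x 30 x 18 mm along its x, steel blade 160 mm along its +y; a bystander; origin under its middle
- spare_leg: spare turned walnut leg lying along its x, about 210 mm long, 34 mm thick; a bystander; origin under its middle
Not all that is in view belongs to the job. There is more than one size of the wedge; the one meant has the size given above.

How it is judged:
By the outcome, as a careful person would: the job done as asked, in the order asked, and still so for the second after the job is handed in, with the robot touching nothing.
It also fails if it takes over 72 s, if anything falls off the work surface, if the arm or the gripper's body presses on something with over 40 N, if the wrist force passes 120 N, or if a joint passes its speed limit or range.

## Working session

There is one attempt and no reset: what is moved stays moved. The work goes in short steps, each a Python script; the robot and the scene stay as the last script left them, time stands still between calls to the robot, and variables do not carry over. Pictures are saved under pics/ and viewed, and the job is handed in when it is done.

```bash
ls; mkdir -p pics
python3 - <<'E'
from workcell import env, effector, kin, grab_frame, camera_params
import cv2
for n in("side","top"):
    im=grab_frame(n); cv2.imwrite(f"pics/{n}0.png",im[:,:,::-1])
    p=camera_params(n); print(p["mtx"],p["pose"])
print(env.get_t(),env.get_ee_pos(),env.get_eef_rot(),env.get_width(),env.grasp_offset,env.get_ft_force())
E
```

```text
pics
[[447.07417358   0.         318.9057104 ]
 [  0.         447.07417358 198.73960441]
 [  0.           0.           1.        ]] [[ 0.79562248 -0.47080669  0.3812164   0.06692258]
 [-0.60577584 -0.62302423  0.49484992 -0.60561798]
 [ 0.0045284  -0.6246454  -0.7808954   1.17252364]
 [ 0.          0.          0.          1.        ]]
[[415.79359657   0.         313.65377315]
 [  0.         415.79359657 197.81798013]
 [  0.           0.           1.        ]] [[-0.00468831 -0.99093969  0.13422571  0.37214425]
 [-0.99996115  0.00364375 -0.00802671  0.05951847]
 [ 0.0074649  -0.13425813 -0.99091828  1.4611536 ]
 [ 0.          0.          0.          1.        ]]
0.1 [0.1414598  0.60807975 0.2216663 ] [[ 9.73936048e-01 -7.74650892e-04  2.26821457e-01]
 [-2.26822534e-01 -1.85434584e-03  9.73934340e-01]
 [-3.33853679e-04 -9.99997981e-01 -1.98172254e-03]] 0.08735639585571581 0.0187 [ 0.4917033   0.21533579 -0.28978376]
```

View pics/side0.png

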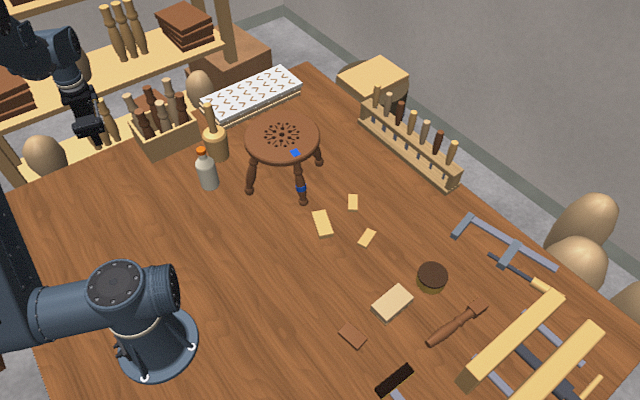

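View pics/top0.png

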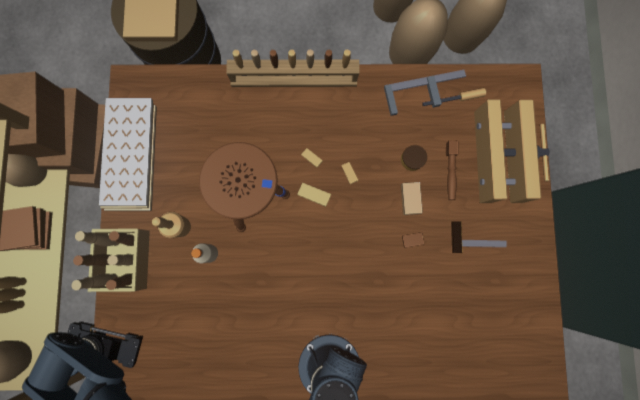

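The side view shows three wedge-like pieces: (322,222), (353,202) and (367,238). In the top view they are at (314,194), (312,157) and (350,173). The stool's blue mark is at top (267,184) and side (295,153). I'll measure the candidates in enlarged crops.

```bash
cat > h.py <<'E'
import numpy as np, cv2
from workcell import *
def ray(n,uv,z):
    p=camera_params(n);T=p["pose"];d=T[:3,:3]@np.linalg.solve(p["mtx"],[uv[0],uv[1],1.]);o=T[:3,3]
    return o+d*(z-o[2])/d[2]
def proj(n,X):
    p=camera_params(n);T=p["pose"];c=T[:3,:3].T@(np.asarray(X,float)-T[:3,3]);q=p["mtx"]@c;return q[:2]/q[2]
def tri(u1,u2):
    A=[];b=[]
    for n,uv in(("side",u1),("top",u2)):
        T=camera_params(n)["pose"];d=T[:3,:3]@np.linalg.solve(camera_params(n)["mtx"],[uv[0],uv[1],1.]);d/=np.linalg.norm(d)
        P=np.eye(3)-np.outer(d,d);A.append(P);b.append(P@T[:3,3])
    return np.linalg.lstsq(np.vstack(A),np.hstack(b),rcond=None)[0]
E
python3 - <<'E'
from h import *
t=cv2.imread("pics/top0.png");s=cv2.imread("pics/side0.png")
cv2.imwrite("pics/tc.png",cv2.resize(t[130:230,190:370],None,fx=4.4,fy=4.4,interpolation=cv2.INTER_CUBIC))
cv2.imwrite("pics/sc.png",cv2.resize(s[110:250,235:395],None,fx=4.2,fy=4.2,interpolation=cv2.INTER_CUBIC)[:590])
for n,im,roi in(("top",t,(290,370,140,215)),("side",s,(300,385,185,255))):
    hsv=cv2.cvtColor(im,cv2.COLOR_BGR2HSV)
    m=((hsv[...,2]>140)&(hsv[...,0]<32)&(hsv[...,0]>12)).astype(np.uint8)
    mm=np.zeros_like(m);a,b,c,d=roi;mm[c:d,a:b]=m[c:d,a:b]
    for c in cv2.findContours(mm,0,2)[0]:
        if cv2.contourArea(c)<20: continue
        r=cv2.minAreaRect(c);print(n,r,cv2.contourArea(c))
        B=cv2.boxPoints(r)
        for q in B: print("  ",q.round(1),ray(n,q,0.008)[:2].round(4))
    b=((hsv[...,0]>100)&(hsv[...,0]<130)&(hsv[...,1]>150)&(hsv[...,2]>60)).astype(np.uint8)
    k,l,st,ce=cv2.connectedComponentsWithStats(b)
    print([(st[i].tolist(),ce[i].round(1)) for i in range(1,k) if st[i][4]>5])
E
```

```text
top ((313.5862121582031, 194.0344696044922), (31.19681739807129, 13.370063781738281), 21.801410675048828) 376.5
   [296.6 194.4] [0.5812 0.1078]
   [301.6 182. ] [0.6256 0.0903]
   [330.6 193.6] [ 0.5837 -0.012 ]
   [325.6 206. ] [0.5397 0.0059]
top ((349.2000427246094, 172.39999389648438), (20.57182502746582, 8.944271087646484), 63.43495178222656) 160.5
   [340.6 165.2] [ 0.686  -0.0489]
   [348.6 161.2] [ 0.7005 -0.0777]
   [357.8 179.6] [ 0.6337 -0.1093]
   [349.8 183.6] [ 0.6194 -0.0807]
top ((311.38458251953125, 157.07691955566406), (20.172332763671875, 9.121402740478516), 37.87498474121094) 164.0
   [300.6 154.5] [0.7256 0.0936]
   [306.2 147.3] [0.7519 0.0735]
   [322.1 159.7] [0.7064 0.0168]
   [316.5 166.9] [0.6802 0.0369]
[([263, 181, 9, 6, 48], array([266.7, 183.4]))]
side ((342.0, 219.5), (69.0, 84.0), 90.0) 5279.0
   [300. 185.] [0.6203 0.2192]
   [384. 185.] [0.8497 0.0459]
   [384. 254.] [ 0.663  -0.1579]
   [300. 254.] [ 0.4595 -0.0039]
[([290, 149, 10, 8, 47], array([294.6, 152.2])), ([297, 185, 9, 7, 41], array([301.4, 188.7]))]
```

View pics/tc.png

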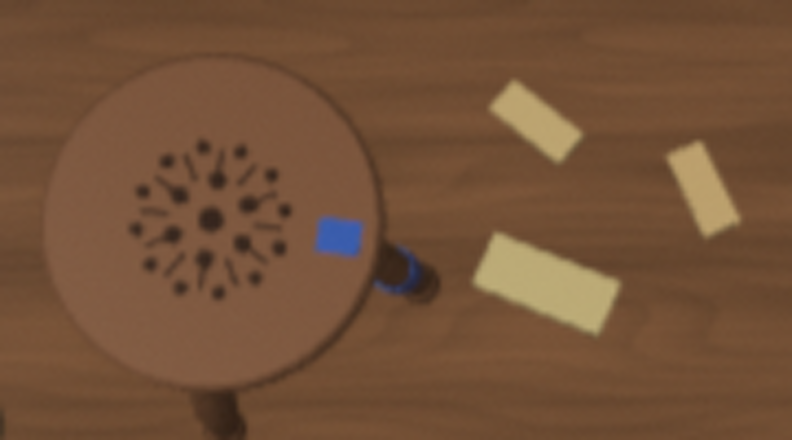

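View pics/sc.png

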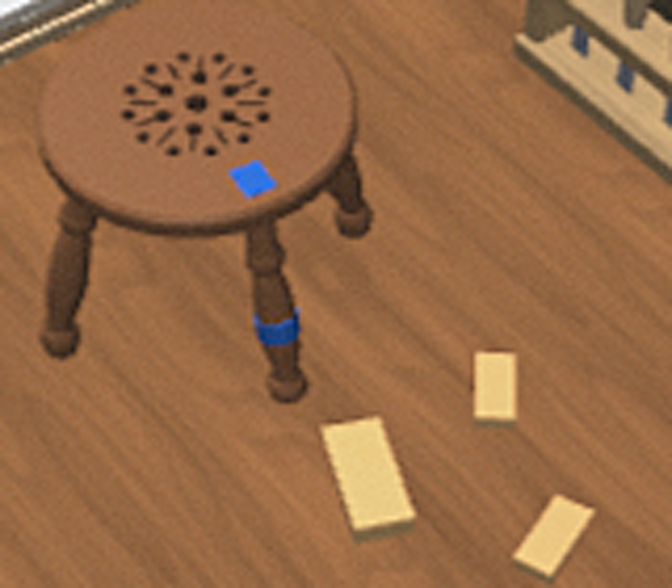

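Three candidates by top-view pixel. (314,194) is about 112 x 47 mm. (350,173) and (312,157) are both about 75 x 32 mm. Only the first fits 110 x 46 mm, and the crop agrees: it is the largest, and its thick head end is away from the stool. Next I'll locate the stool and wedge precisely.

```bash
cat > loc.py <<'E'
from h import *
def quad(n,im,roi,F=8):
    a,b,c,d=roi
    g=cv2.resize(im[c:d,a:b],None,fx=F,fy=F,interpolation=cv2.INTER_CUBIC)
    G=g[...,1].astype(np.uint8) # green separates beech from walnut bench
    t,m=cv2.threshold(cv2.GaussianBlur(G,(5,5),0),0,255,cv2.THRESH_BINARY+cv2.THRESH_OTSU)
    c_=max(cv2.findContours(m,0,1)[0],key=cv2.contourArea)
    h=cv2.convexHull(c_)
    for e in np.linspace(2,40,60):
        q=cv2.approxPolyDP(h,e,True)
        if len(q)<=4: break
    q=q[:,0].astype(float)
    # refine: line fits to contour points near each side
    P=c_[:,0].astype(float);L=[]
    for i in range(4):
        p0,p1=q[i],q[(i+1)%4];dd=p1-p0;l=np.linalg.norm(dd);dd/=l
        s=(P-p0)@dd;e=np.abs((P-p0)@np.array([-dd[1],dd[0]]))
        k=P[(s>.15*l)&(s<.85*l)&(e<10)]
        vx,vy,x,y=cv2.fitLine(k.astype(np.float32),cv2.DIST_HUBER,0,.01,.01).ravel();L.append(np.cross([x,y,1],[x+vx,y+vy,1]))
    out=[]
    for i in range(4):
        X=np.cross(L[i-1],L[i]);out.append(X[:2]/X[2])
    return (np.array(out)+.5)/F-.5+[a,c]
def wedge(n,im,roi,foot):
    q=quad(n,im,roi)
    w=np.array([ray(n,p,.011)[:2] for p in q])
    o=np.argsort(np.linalg.norm(w-foot,axis=1)) # two nearest the foot: thin end
    th=[ray(n,q[i],.002)[:2] for i in o[:2]]; hd=[ray(n,q[i],.020)[:2] for i in o[2:]]
    T=np.mean(th,0);H=np.mean(hd,0);ax=T-H
    return dict(T=T,H=H,ang=np.degrees(np.arctan2(ax[1],ax[0])),L=np.linalg.norm(ax),W=(np.linalg.norm(th[0]-th[1]),np.linalg.norm(hd[0]-hd[1])),q=q)
def bluemark(im):
    hsv=cv2.cvtColor(cv2.resize(im,None,fx=4,fy=4,interpolation=cv2.INTER_CUBIC),cv2.COLOR_BGR2HSV)
    b=((hsv[...,0]>100)&(hsv[...,0]<130)&(hsv[...,1]>140)&(hsv[...,2]>70)).astype(np.uint8)
    k,l,st,ce=cv2.connectedComponentsWithStats(b)
    I=[i for i in range(1,k) if st[i][4]>150]
    return sorted([((ce[i]+.5)/4-.5).tolist()+[int(st[i][4])] for i in I],key=lambda x:x[1])
E
python3 - <<'E'
from loc import *
np.set_printoptions(precision=4,suppress=True)
t=cv2.imread("pics/top0.png");s=cv2.imread("pics/side0.png")
bt=bluemark(t);bs=bluemark(s);print(bt,bs)
mt=ray("top",bt[0][:2],.205);ms=ray("side",bs[0][:2],.205);print("mark",mt,ms,tri(bs[0][:2],bt[0][:2]))
ct=ray("top",(190+210.5/4.4-.4,130+219/4.4-.4),.205);cs=ray("side",(235+196.5/4.2-.4,110+103/4.2-.4),.205);print("ctr",ct,cs,np.linalg.norm(ct-mt),np.linalg.norm(cs-ms))
c=(ct+cs)/2;m=(mt+ms)/2;u=(m-c)[:2];u/=np.linalg.norm(u);f=c[:2]+.135*u;print("u",u,np.degrees(np.arctan2(u[1],u[0])),"foot",f, m[:2]+.045*u)
print("proj foot",proj("top",[*f,.009]),proj("side",[*f,.009]))
for n,im,roi in(("top",t,(290,337,176,212)),("side",s,(305,341,203,243))):
    print(n,wedge(n,im,roi,f))
E
```

```text
[[266.5973837209302, 183.34505813953487, 860]] [[294.6979695431472, 152.1548223350254, 788], [301.0275110782866, 188.69774741506646, 677]]
mark [0.5875 0.1932 0.205 ] [0.5901 0.1951 0.205 ] [0.5876 0.1925 0.2084]
ctr [0.6002 0.2825 0.205 ] [0.6025 0.2845 0.205 ] 0.09025012587881709 0.0903278605035041
u [-0.1386 -0.9903] -97.96708044304971 foot [0.5826 0.1498] [0.5826 0.1495]
proj foot [284.6962 194.0555] [303.0046 202.7714]
top {'T': array([0.6046, 0.0981]), 'H': array([ 0.56  , -0.0026]), 'ang': np.float64(66.1476393245841), 'L': np.float64(0.11014609025744361), 'W': (np.float64(0.046158848551842394), np.float64(0.04673934599446994)), 'q': array([[302.1599, 182.3525],
       [330.7063, 193.7678],
       [325.4624, 205.9308],
       [296.6415, 193.9948]])}
side {'T': array([0.6062, 0.0999]), 'H': array([ 0.5623, -0.0008]), 'ang': np.float64(66.44668009198631), 'L': np.float64(0.1098419813387874), 'W': (np.float64(0.046547513117768086), np.float64(0.04559231567102497)), 'q': array([[324.6828, 208.9074],
       [333.2584, 232.6648],
       [319.0483, 235.5792],
       [310.907 , 211.5264]])}
```

```bash
cat > g.py <<'E'
from loc import *
np.set_printoptions(precision=4,suppress=True)
FOOT=np.array([.5826,.1498]); d=np.array([.1386,.9903]); n=np.array([.9903,-.1386])
def R(z): z=np.array([z[0],z[1],0.]);y=np.array([0,0,-1.]);return np.column_stack([np.cross(y,z),y,z])
E
python3 - <<'E'
from g import *
for s in(1,-1):
    print(s,kin.ik([.6427,.0487,.15],R(s*n)))
p=env.get_ee_pos()
print(kin.ik([p[0],p[1],.42],env.get_eef_rot()),kin.ik([.6427,.0487,.42],R(n)))
E
```

```text
1 [-5.5834 36.4739 82.9006 -0.     60.6255  2.3838]
-1 None
[ 66.6634  21.7791  65.4121  -0.0013  92.924  -10.2267] [-5.5834 23.7004 62.3927 -0.     93.9069  2.3838]
```

Run:
```python
from g import *
p=env.get_ee_pos()
effector.set_gripper(0.0,10)
env.move_straight([p[0],p[1],.42],feed=.2)
env.reach([.6427,.0487,.42],R(n))
env.move_straight([.6427,.0487,.06],feed=.2)
print(env.get_t(),env.get_ee_pos(),env.get_ft_force(),env.get_width())
cv2.imwrite("pics/s1.png",grab_frame("side")[:,:,::-1])
im=cv2.imread("pics/s1.png");cv2.imwrite("pics/s1c.png",cv2.resize(im[110:260,225:425],None,fx=3.9,fy=3.9))
```

```text
7.3583 [0.6435 0.0487 0.0611] [-0.3529 -0.6796  0.2109] 0.0007054091546642789
```

View pics/s1c.png

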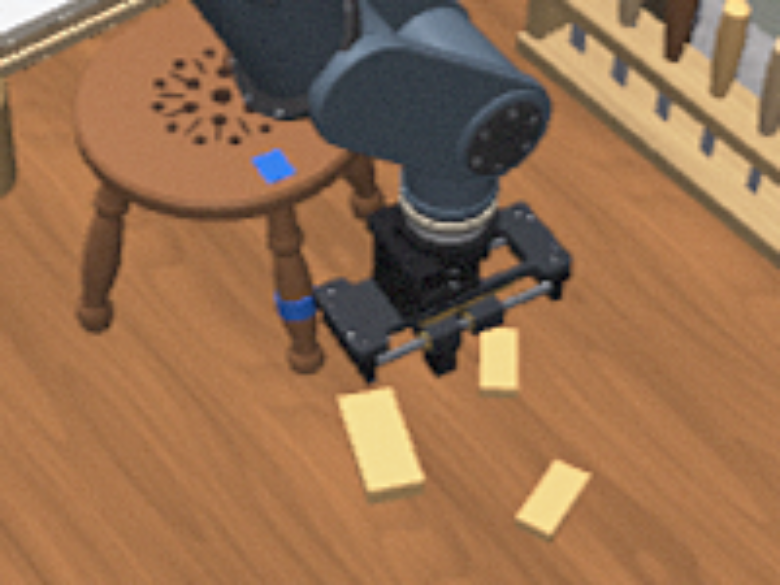

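The shut fingers at about (445,360) in the crop are clear of the small wedge (499,360) and to the right of the wedge meant (380,440). I'll lower them and push the wedge's side to turn it.

```bash
cat >> g.py <<'E'
def look(tag,crop=(225,400,110,255)):
    out={}
    for c in("top","side"):
        im=grab_frame(c)[:,:,::-1].copy();cv2.imwrite(f"pics/{tag}_{c}.png",im);out[c]=im
    a=out["top"][130:230,190:370];b=out["side"][crop[2]:crop[3],crop[0]:crop[1]]
    a=cv2.resize(a,(700,389-100),interpolation=cv2.INTER_CUBIC) if 0 else cv2.resize(a,None,fx=2.15,fy=2.15,interpolation=cv2.INTER_CUBIC)
    b=cv2.resize(b,None,fx=2.35,fy=2.35,interpolation=cv2.INTER_CUBIC)
    h=max(a.shape[0],b.shape[0]);C=np.zeros((h,a.shape[1]+b.shape[1],3),np.uint8);C[:a.shape[0],:a.shape[1]]=a;C[:b.shape[0],a.shape[1]:]=b
    cv2.imwrite(f"pics/{tag}.png",C);return out
E
python3 - <<'E'
from g import *
env.move_straight([.6427,.0487,.015],feed=.1)
env.move_straight([.6427,.0487,.004],feed=.03)
print(env.get_ee_pos(),env.get_ft_force())
p=np.array([.6427,.0487]);e=.5942-n@p
q=p+n*e
env.move_straight([*q,.004],feed=.05)
print(env.get_t(),env.get_ee_pos(),n@env.get_ee_pos()[:2],env.get_ft_force())
env.move_straight([*(q+.02*n),.004],feed=.1)
env.move_straight([*(q+.02*n),.06],feed=.15)
look("s2")
print(env.get_t())
E
```

```text
[0.6426 0.0487 0.0039] [-0.3144  0.6023 -0.4278]
9.3833 [0.6079 0.0536 0.0041] 0.5945486083561946 [-0.2778 -0.0207 -0.4764]
10.3583
```

View pics/s2.png

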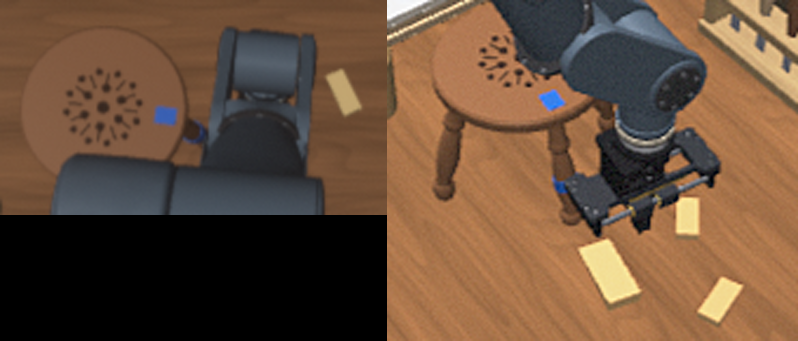

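```bash
cat >> g.py <<'E'
FS=np.array([.5838,.1508]);FT=np.array([.5814,.1488])
def report(c,im,roi):
    f=FS if c=="side" else FT
    w=wedge(c,im,roi,f);r=w["H"]-f;a=np.radians(w["ang"]);u=np.array([np.cos(a),np.sin(a)])
    # offset of foot from wedge axis (+ = foot on the right), foot distance ahead of head
    print(c,"ang %.1f L %.4f W %s foot ahead %.4f right %.4f | head n-off %.4f tip n-off %.4f"%(w["ang"],w["L"],np.round(w["W"],4),-r@u,-r@np.array([u[1],-u[0]]),(w["H"]-f)@n,(w["T"]-f)@n), "H",w["H"]);return w
E
python3 - <<'E'
from g import *
im=cv2.imread("pics/s2_side.png")
print(report("side",im,(303,339,209,243))["q"], report("side",im,(300,338,208,242))["q"])
cv2.imwrite("pics/s2z.png",cv2.resize(im[180:250,280:360],None,fx=7,fy=7))
E
```

```text
side ang 75.6 L 0.1104 W [0.0464 0.0464] foot ahead 0.1587 right -0.0129 | head n-off -0.0049 tip n-off 0.0074 H [ 0.5569 -0.0061]
side ang 75.7 L 0.1104 W [0.0465 0.0465] foot ahead 0.1587 right -0.0128 | head n-off -0.0048 tip n-off 0.0074 H [ 0.557  -0.0062]
[[318.8531 211.1021]
 [332.6894 233.7222]
 [318.9259 238.5655]
 [305.6833 215.4275]] [[318.8497 211.1166]
 [332.7361 233.7168]
 [318.9449 238.5738]
 [305.6456 215.4274]]
```

View pics/s2z.png

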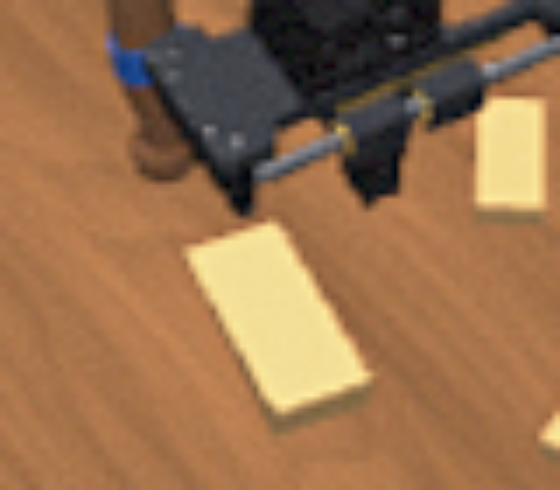

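After the first push the wedge is at 75.6° with the foot 12.9 mm left of its axis. A second, smaller side push nearer the thin end should bring the axis through the foot.

Run:
```python
from g import *
p=env.get_ee_pos()[:2]; D=d@np.array([.6079,.0536])+.016
def P(nn): return nn*n+D*d
a=P(.608)
env.move_straight([*a,.03],feed=.15)
env.move_straight([*a,.0025],feed=.08)
print(env.get_ee_pos())
env.move_straight([*P(.5882),.0025],feed=.04)
print(env.get_t(),env.get_ee_pos(),n@env.get_ee_pos()[:2],env.get_ft_force())
env.move_straight([*a,.0025],feed=.1)
env.move_straight([*a,.06],feed=.15)
# go behind the head, clear of it
h=P(.60)-.125*d
env.move_straight([*h,.06],feed=.2)
look("s3")
print(env.get_t())
im=cv2.imread("pics/s3_side.png")
report("side",im,(298,338,204,242))
```

```text
[0.623  0.0674 0.002 ]
11.875 [0.6038 0.0703 0.0026] 0.5881956905267436 [-0.1568 -0.2539 -0.6746]
13.6333
side ang 79.1 L 0.1115 W [0.0283 0.0217] foot ahead 0.1622 right 0.0089 | head n-off -0.0171 tip n-off -0.0115 H [ 0.5445 -0.0068]
```

View pics/s3.png

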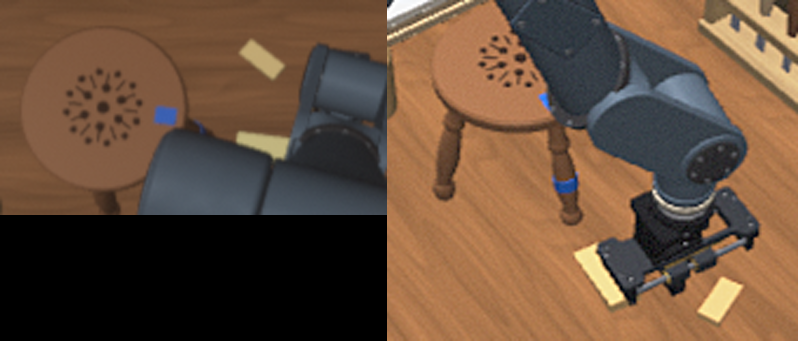

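The gripper hides the wedge, so I'll move it further back for a clear look.

Run:
```python
from g import *
h=.555*n-.075*d
env.move_straight([*h,.10],feed=.25)
look("s4")
print(env.get_t())
report("side",cv2.imread("pics/s4_side.png"),(298,338,204,242))
```

```text
14.3583
side ang 80.8 L 0.1080 W [0.0471 0.0489] foot ahead 0.1586 right 0.0010 | head n-off -0.0043 tip n-off -0.0021 H [ 0.5576 -0.0056]
```

View pics/s4.png

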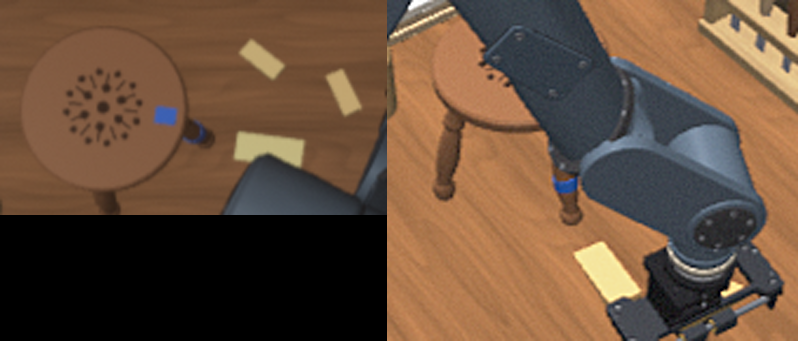

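Aligned: axis at about 80.8°, foot about 1 mm off it (the head corner is slightly hidden). I'll push the head along the head-to-foot line until the foot is about 105 mm ahead, then recheck.

```bash
cat >> g.py <<'E'
e=np.array([np.cos(np.radians(80.5)),np.sin(np.radians(80.5))]);en=np.array([e[1],-e[0]])
def Q(a,b=0): return FOOT-(a+.0095)*e+b*en   # TCP with its front face a behind the foot centre
E
python3 - <<'E'
from g import *
r=R(en)
env.reach([*Q(.176),.06],r)
env.move_straight([*Q(.176),.008],feed=.12)
print(env.get_ee_pos(),env.get_ft_force())
env.move_straight([*Q(.105),.008],feed=.05)
print(env.get_t(),env.get_ee_pos(),env.get_ft_force())
look("s5")
env.move_straight([*Q(.125),.008],feed=.15)
env.move_straight([*Q(.125),.06],feed=.2)
env.move_straight([*Q(.22,-.0),.10],feed=.3)
look("s6")
print(env.get_t())
report("side",cv2.imread("pics/s6_side.png"),(294,330,204,234))
E
```

```text
[ 0.5524 -0.034   0.0082] [ 0.8594 -0.1825  0.1336]
17.075 [0.5636 0.0367 0.0079] [0.8503 0.6058 0.3126]
18.4583
side ang 78.7 L 0.0688 W [0.0518 0.053 ] foot ahead 0.0714 right -0.0002 | head n-off -0.0039 tip n-off 0.0001 H [0.57   0.0808]
```

View pics/s5.png

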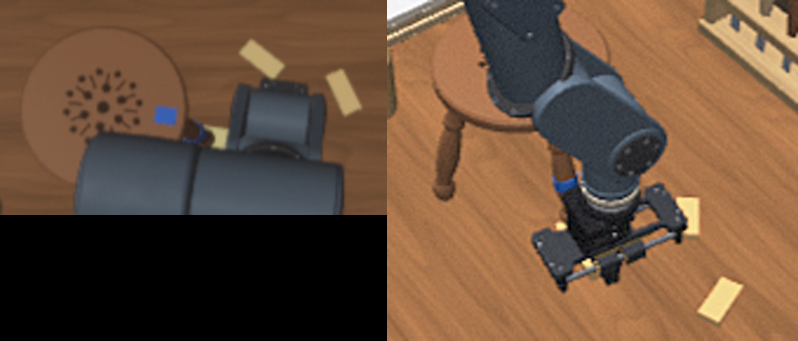

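View pics/s6.png

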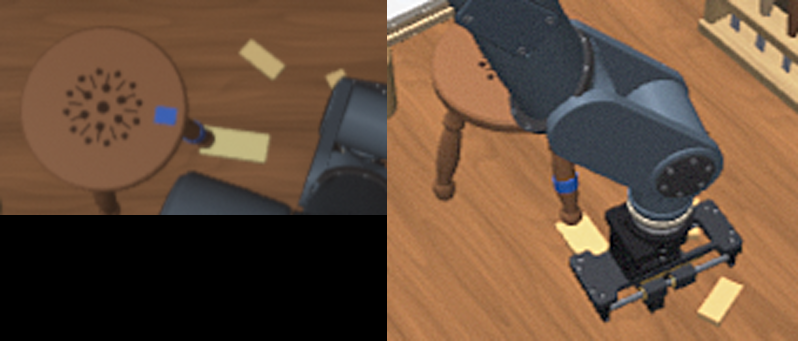

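Run:
```python
from g import *
im=cv2.imread("pics/s6_top.png")
w=report("top",im,(278,322,182,212)); print(w["q"])
g=cv2.resize(im[175:215,265:330],None,fx=12,fy=12,interpolation=cv2.INTER_CUBIC)
for q in w["q"]: cv2.circle(g,tuple(int(v) for v in ((q-[265,175]+.5)*12)),4,(0,0,255),1)
for X,c in((( *FT,.009),(255,0,0)),):
    cv2.circle(g,tuple(int(v) for v in ((proj("top",X)-[265,175]+.5)*12)),4,c,2)
cv2.imwrite("pics/s6z.png",g)
```

```text
top ang 96.5 L 0.1757 W [0.1695 0.1682] foot ahead 0.1872 right 0.0274 | head n-off 0.0204 tip n-off -0.0237 H [ 0.5755 -0.0403]
[[362.6341 198.6875]
 [315.0296 192.1608]
 [312.9616 205.163 ]
 [265.4758 198.6875]]
```

View pics/s6z.png

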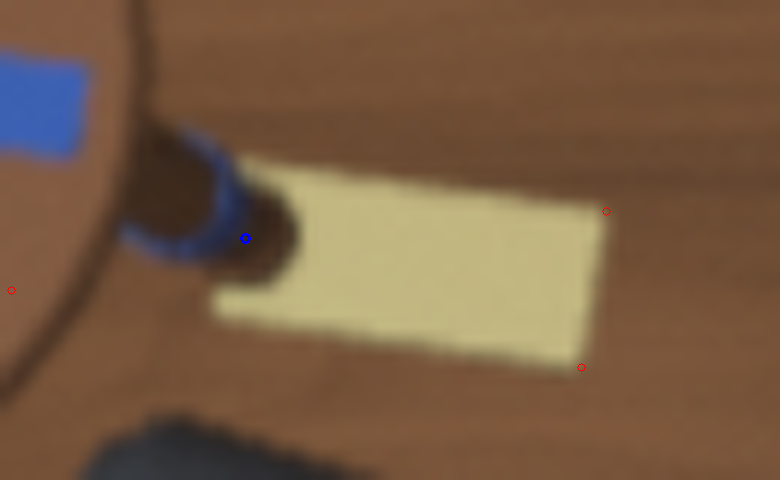

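```bash
cat >> g.py <<'E'
def topcheck(im,x0=292,x1=311,tag=None,y0=180,y1=212):
    F=8;a,b=276,322
    G=cv2.GaussianBlur(cv2.resize(im[y0:y1,a:b,1],None,fx=F,fy=F,interpolation=cv2.INTER_CUBIC),(5,5),0)
    m=(G>125).astype(np.uint8);k,l,st,ce=cv2.connectedComponentsWithStats(m);m=(l==1+np.argmax(st[1:,4]))
    px=lambda c,r:((c+.5)/F-.5+a,(r+.5)/F-.5+y0)
    up=[];lo=[]
    for c in range(int((x0-a)*F),int((x1-a)*F)):
        r=np.where(m[:,c])[0];up.append(px(c,r[0]-.5));lo.append(px(c,r[-1]+.5))
    # head edge: right-most pixels of the middle rows
    hd=[]
    rows=np.where(m.any(1))[0];r0,r1=rows[0],rows[-1]
    for r in range(int(r0+.4*(r1-r0)),int(r0+.85*(r1-r0))): hd.append(px(np.where(m[r])[0][-1]+.5,r))
    fit=lambda P:np.array(cv2.fitLine(np.array(P,np.float32),cv2.DIST_HUBER,0,.01,.01)).ravel()
    def inter(A,B):
        t=np.linalg.solve(np.column_stack([A[:2],-B[:2]]),B[2:]-A[2:]);return A[2:]+t[0]*A[:2]
    U,Lo,Hd=fit(up),fit(lo),fit(hd);c1,c2=inter(U,Hd),inter(Lo,Hd)
    A,B=ray("top",c1,.02)[:2],ray("top",c2,.02)[:2];H=(A+B)/2
    # points 60 mm nearer the thin end have the top 9.8 mm lower
    def far(Lf,c):
        s=Lf[:2]*(-1 if Lf[0]>0 else 1);return ray("top",c+s*17,.0102)[:2]
    M=(far(U,c1)+far(Lo,c2))/2;u=(M-H);u/=np.linalg.norm(u);r=FT-H
    print("top: H",H,"W",np.linalg.norm(A-B),"ang %.1f head-edge ang %.1f foot ahead %.4f right %.4f"%(np.degrees(np.arctan2(u[1],u[0])),np.degrees(np.arctan2((A-B)[0],-(A-B)[1])),r@u,r@np.array([u[1],-u[0]])))
    return H,u
E
python3 - <<'E'
from g import *
topcheck(cv2.imread("pics/s6_top.png"))
E
```

```text
top: H [0.5641 0.0464] W 0.04737220334315859 ang 80.4 head-edge ang 80.9 foot ahead 0.1038 right -0.0000
```

The foot is on the wedge axis to within 1 mm and about 104 mm ahead of the head. I'll now push in to contact in fine steps, watching the force.

Run:
```python
from g import *
env.move_straight([*Q(.125),.06],feed=.3)
env.move_straight([*Q(.125),.008],feed=.15)
env.dwell(.15)
f0=np.mean([env.get_ft_force() for _ in range(5)],0);print("base",f0,env.get_t())
env.move_straight([*Q(.088),.008],feed=.05)
a=.088
while a>.0755:
    a-=.0008
    env.move_straight([*Q(a),.008],feed=.02); env.dwell(.06)
    f=np.mean([env.get_ft_force() for _ in range(4)],0)-f0
    fe=-f[:2]@e
    print("%.4f act %.4f Fe %.2f"%(a,(FOOT-env.get_ee_pos()[:2])@e-.0095,fe),f)
    if fe>4.5: break
print(env.get_t())
look("s7")
```

```text
base [ 0.4107 -0.5386 -0.1993] 19.6
0.0872 act 0.0874 Fe -0.69 [-0.0858  0.7114  1.0437]
0.0864 act 0.0864 Fe -0.76 [-0.7096  0.8926  0.6073]
0.0856 act 0.0855 Fe 0.31 [-0.6766 -0.2048 -0.2508]
0.0848 act 0.0847 Fe -0.56 [-0.2689  0.6155 -0.3353]
0.0840 act 0.0839 Fe -0.76 [-1.258   0.9776  0.2698]
0.0832 act 0.0832 Fe 0.08 [-0.7968  0.0476  0.2907]
0.0824 act 0.0824 Fe -0.78 [-0.4266  0.866  -0.6252]
0.0816 act 0.0817 Fe 1.36 [-0.3236 -1.3228 -0.3905]
0.0808 act 0.0812 Fe 3.83 [-1.8794 -3.5665  0.292 ]
0.0800 act 0.0807 Fe 5.46 [-0.7276 -5.411   0.8066]
23.575
```

View pics/s7.png

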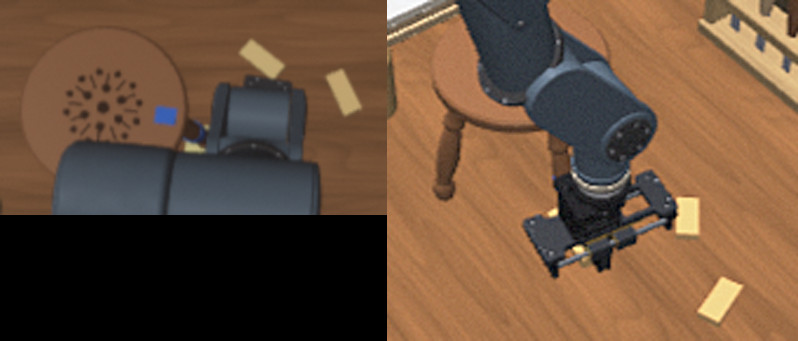

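Contact came at 81 mm, as specified, and the push climbed to 5.5 N, so the wedge is snug. I'll back off and check from a clear position before pressing.

Run:
```python
from g import *
env.move_straight([*Q(.10),.008],feed=.08)
env.move_straight([*Q(.20),.10],feed=.25)
look("s8")
print(env.get_t(),env.get_ft_force())
t=cv2.imread("pics/s8_top.png")
topcheck(t,295,303)
b=bluemark(t);print(b,ray("top",b[0][:2],.205))
b=bluemark(cv2.imread("pics/s8_side.png"));print(b)
cv2.imwrite("pics/s8z.png",cv2.resize(t[150:215,225:325],None,fx=7.5,fy=7.5,interpolation=cv2.INTER_CUBIC))
print(kin.ik([.5888,.1942,.3],R(en)))
```

```text
24.8667 [-0.2636  0.0875  0.232 ]
top: H [0.5678 0.0703] W 0.047590046432076843 ang 80.3 head-edge ang 81.4 foot ahead 0.0796 right 0.0001
[[266.6064385150812, 183.3512180974478, 862]] [0.5875 0.1931 0.205 ]
[[301.04624814264486, 188.69112184249627, 673]]
[ 7.9404 25.5803 77.3898 -0.     77.0299 17.4404]
```

View pics/s8z.png

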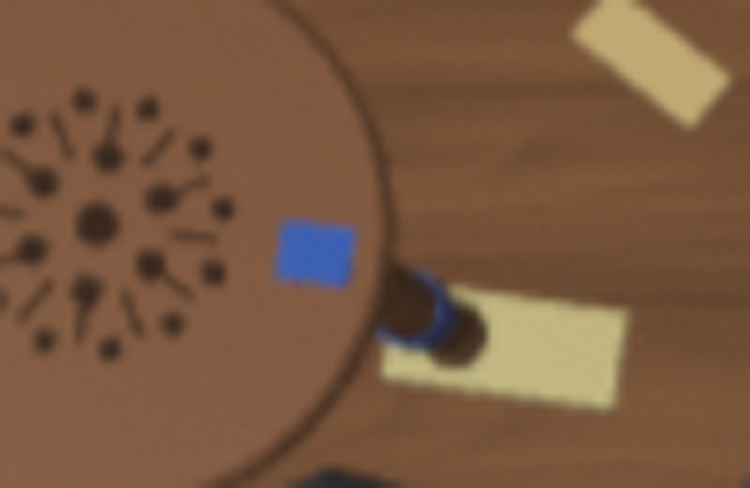

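The stool hasn't moved (the mark is at the same pixels), and the foot is within about 0.1 mm of the wedge's centreline with the head 80 mm behind. Now the press test.

Run:
```python
from g import *
p=env.get_ee_pos();m=[.5881,.1936]
env.move_straight([p[0],p[1],.33],feed=.25)
env.move_straight([*m,.33],feed=.25)
env.move_straight([*m,.216],feed=.12)
env.dwell(.15)
f0=np.mean([env.get_ft_force() for _ in range(6)],0);print("base",f0,env.get_ee_pos(),env.get_t())
z=.211
while z>.195:
    env.move_straight([*m,z],feed=.02);env.dwell(.06)
    f=np.mean([env.get_ft_force() for _ in range(4)],0)-f0
    print("%.4f act %.4f"%(z,env.get_ee_pos()[2]),f)
    if f[2]>11: break
    z-=.0007 if f[2]<6 else .0004
for i in range(4):
    env.dwell(.25);print(env.get_ee_pos(),np.mean([env.get_ft_force() for _ in range(4)],0)-f0)
look("s9")
env.move_straight([*m,.25],feed=.08)
env.move_straight([*m,.33],feed=.2)
print(env.get_t())
```

```text
base [ 0.2701 -0.033   0.255 ] [0.5887 0.1937 0.217 ] 28.3417
0.2110 act 0.2109 [-1.0846  0.7159 -0.3569]
0.2103 act 0.2103 [ 0.2384  0.3709 -0.0023]
0.2096 act 0.2096 [ 0.191  -0.7181  0.3031]
0.2089 act 0.2089 [-1.0694  0.8184 -0.6013]
0.2082 act 0.2082 [ 0.0504  0.7295 -0.7118]
0.2075 act 0.2075 [-0.1644 -0.6963  0.1927]
0.2068 act 0.2068 [-0.5187 -0.6491  0.1768]
0.2061 act 0.2061 [ 0.5258 -0.8961 -0.048 ]
0.2054 act 0.2055 [-0.555  -0.1894 -0.9132]
0.2047 act 0.2054 [-1.4672 -0.0579  4.8191]
0.2040 act 0.2054 [-2.5594 -1.2909  8.7201]
0.2036 act 0.2054 [-4.4867 -1.3335  9.9562]
0.2032 act 0.2054 [-3.8162  0.0666 12.3646]
[0.5882 0.1936 0.2054] [-3.4519 -1.263  11.9514]
[0.5882 0.1936 0.2054] [-3.1029 -1.3434 12.2403]
[0.5882 0.1936 0.2054] [-4.2625  0.3787 11.1666]
[0.5882 0.1936 0.2054] [-3.2526 -1.1513 10.9895]
34.8833
```

View pics/s9.png

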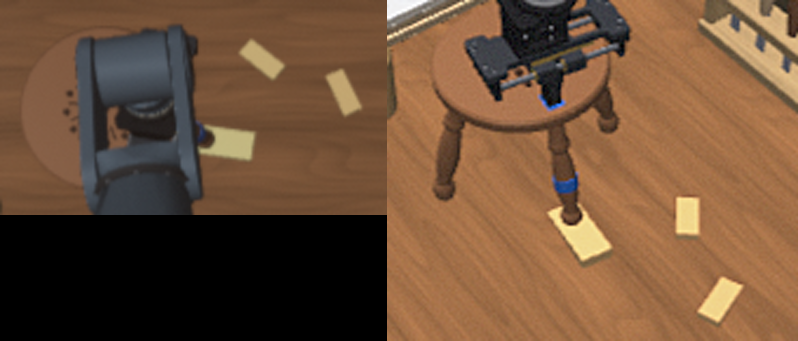

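With 11–12 N on the mark for over 1 s, the fingertip stayed at z = 0.2054, so the stool does not rock. I'll take the hand clear and do a final check.

Run:
```python
from g import *
env.move_straight([.46,-.10,.40],feed=.3)
look("sA")
print(env.get_t(),env.get_ee_pos())
t=cv2.imread("pics/sA_top.png");s=cv2.imread("pics/sA_side.png")
topcheck(t,295,303);print(bluemark(t),bluemark(s))
```

```text
36.225 [ 0.4601 -0.0989  0.3995]
top: H [0.5679 0.0703] W 0.04762109231070164 ang 80.4 head-edge ang 81.1 foot ahead 0.0796 right 0.0003
[[266.5854190919674, 183.34560535506404, 859]] [[292.41694630872485, 151.76677852348993, 298], [301.39960317460316, 188.75714285714287, 630]]
```

View pics/sA.png

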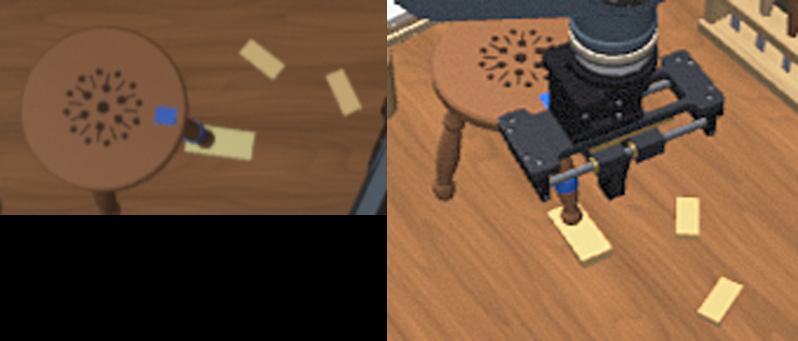

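The wedge sits under the short foot at top crop (215,143), the stool mark is at its first pixels (266.6,183.3), and the hand is clear.

Run:
```python
from workcell import *
hand_in()
```

```text
the job is handed in; nothing more can be done
```

The beech wedge is snug under the blue-taped leg, and the stool did not rock when pressed. The job was handed in at about 36 s.

**What I did:** I turned the 110 x 46 mm wedge into line with two fingertip pushes on its side. I then pushed its head thin end first under the foot, stopping at about 5.5 N. I pressed the seat mark with 11–12 N for just over 1 s and took the hand away. Nothing was picked up.

**Last checks:**
- **Wedge position:** the top view puts the foot about 0.3 mm off the wedge's centreline and about 80 mm ahead of the head.
- **Press test:** the fingertip stayed at z = 0.2054 m under load.
- **Stool:** in the top view the seat mark did not move measurably, before or after the press.
- **Other things on the bench:** the two small wedges look undisturbed. I did not measure the other bystanders again; no move was planned near them.

**Disagreements:**
- **Camera offset:** the two cameras disagree by about 2–3 mm in absolute position, so each measurement was taken relative to the foot within one view.
- **Blocked side view:** in the last side view the gripper partly hid the seat mark and the taped leg, so its reading of the mark was not usable.

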